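# Turn the pipe-fittings carousel to the red-levered valve

## Task

Turn the pipe-fittings carousel gently, by pushing the orange posts on its rim, until the ball valve with the red lever stands at the front, lined up with the yellow pointer on the carousel's foot. Only push: do not grip a post, and do not touch or lift any of the fittings. Leave the cans, tape, pipe offcut and screwdriver where they are, and leave the carousel standing still.

Things in the scene. Friction and masses are not known exactly. Their poses are not given: they have to be found in the camera images.
- carousel_base: the fixed foot of the carousel: a grey disc 230 across and 12 high with a grey tongue 50 wide reaching to 210 from the axis, on it a yellow pointer (an arrow lying on the tongue, tip 150 from the axis and towards it, tail 207 from it). Origin on the bench, on the turning axis; its own -x runs from the axis along the tongue: this is the front of the carousel. Cannot move
- turntable (a joint): turning of the carousel's plate about the vertical axis of the foot, rad, 0 at the start, positive counterclockwise seen from above, free both ways for two turns. The plate is a white disc 290 across, its top 40 above the bench, with four grey trays (inside 46 x 76, walls 12 high) at 90 degree steps, centres 75 from the axis, and six orange posts on the rim. The bearing is stiff (about 1.5 N at a post moves it, somewhat more with speed) and it stays where it is left
- red_tray (a point): centre of the floor of the tray in which the red-levered valve lies, on the plate's top, 75 from the axis; turns with the plate
- post0 (a point): top of orange rim post 0 (axis 132 from the turning axis, 30 degrees counterclockwise from the red valve's tray; 18 radially, 12 along the rim, its top 90 above the bench, 50 above the plate); turns with the plate
- post1 (a point): top of orange rim post 1 (axis 132 from the turning axis, 90 degrees counterclockwise from the red valve's tray; 18 radially, 12 along the rim, its top 90 above the bench, 50 above the plate); turns with the plate
- post2 (a point): top of orange rim post 2 (axis 132 from the turning axis, 150 degrees counterclockwise from the red valve's tray; 18 radially, 12 along the rim, its top 90 above the bench, 50 above the plate); turns with the plate
- post3 (a point): top of orange rim post 3 (axis 132 from the turning axis, 210 degrees counterclockwise from the red valve's tray; 18 radially, 12 along the rim, its top 90 above the bench, 50 above the plate); turns with the plate
- post4 (a point): top of orange rim post 4 (axis 132 from the turning axis, 270 degrees counterclockwise from the red valve's tray; 18 radially, 12 along the rim, its top 90 above the bench, 50 above the plate); turns with the plate
- post5 (a point): top of orange rim post 5 (axis 132 from the turning axis, 330 degrees counterclockwise from the red valve's tray; 18 radially, 12 along the rim, its top 90 above the bench, 50 above the plate); turns with the plate
- post_faces_a: the counterclockwise-facing side plates (3 thick) of all six posts, as one part turning with the plate; origin on the axis
- post_faces_b: the clockwise-facing side plates (3 thick) of all six posts, as one part turning with the plate; origin on the axis
- red_valve: a white ball valve lying flat, 70 long, 38 wide, 52 high, with a flat red lever (66 x 16) along its top; origin under its centre, its own y along its length, z up; loose, 90 g nominal, lying in a tray of the turntable
- blue_valve: a white ball valve lying flat, 70 long, 38 wide, 52 high, with a flat blue lever (66 x 16) along its top; origin under its centre, its own y along its length, z up; loose, 90 g nominal, lying in a tray of the turntable
- tee: a white pipe tee lying with its branch up, 70 long, 38 wide, 56 high, loose in a tray; origin under its centre
- union: a white pipe union with a black middle nut, 70 long, 39 wide, 40 high, loose in a tray; origin under its centre
- purple_can: bystander: can with purple label, 68 across, 85 high, standing; origin under its centre
- cement_can: bystander: can with orange label, 60 across, 75 high, standing; origin under its centre
- tape_roll: bystander: black tape roll, 70 across, 24 high, lying flat; origin under its centre
- offcut: bystander: white pipe offcut, 33 across, 70 high, standing; origin under its centre
- screwdriver: bystander: screwdriver 170 long, lying behind the carousel; origin under its middle
Not all that is in view belongs to the job. Leave any brown or green look-alike of the red_valve alone.

How it is judged:
At the end, for the whole second after the job is handed in: Red-levered valve in its tray, its centre within 11 mm sideways of the line from the axis along the pointer (8 degrees), on the pointer side; carousel at rest (under 0.05 rad/s); fittings level (0.2 rad) and at rest (0.03 m/s); the five bystanders within 20 mm of their starts (y of red_valve in the frame of carousel_base between -0.011 and 0.011 m and x of red_valve in the frame of carousel_base below -0.055 m and velocity of joint turntable between -0.05 and 0.05 rad/s and distance between red_valve and red_tray below 0.012 m and angle between each of red_valve, blue_valve, tee, union's own z axis and vertical below 0.2 rad and linear speed of each of red_valve, blue_valve, tee, union below 0.03 m/s and distance of each of purple_can, cement_can, tape_roll, offcut, screwdriver from where it was at the start of the episode below 0.02 m); the robot touches nothing.
It fails at once if the robot touches a fitting (contact force between any of the fingers, the arm and red_valve above 1 N or contact force between any of the fingers, the arm and blue_valve above 1 N or contact force between any of the fingers, the arm and tee above 1 N or contact force between any of the fingers, the arm and union above 1 N).
It fails at once if a fitting is lifted or tipped out of its tray (height (world z) of any of red_valve, blue_valve, tee, union above 0.055 m or angle between any of red_valve, blue_valve, tee, union's own z axis and vertical above 0.4 rad).
It fails at once if a post is gripped from both sides (contact force between the fingers and post_faces_a above 1 N and contact force between the fingers and post_faces_b above 1 N).
It fails at once if the carousel is spun wildly (over 3 rad/s) (velocity of joint turntable above 3 rad/s or velocity of joint turntable below -3 rad/s).
It fails at once if a can, the tape, the offcut or the screwdriver is moved by 20 mm or more (distance of any of purple_can, cement_can, tape_roll, offcut, screwdriver from where it was at the start of the episode above 0.02 m).
It also fails if it takes over 61 s, if anything falls off the work surface, if the arm or the gripper's body presses on something with over 40 N, if the wrist force passes 120 N, or if a joint passes its speed limit or range.

## Robot

A 6-joint arm with a two-finger parallel gripper is mounted at the origin on the work surface. World frame = base frame: x ahead of the robot, y to its left, z up, the work surface at z = 0. Lengths are in m, angles in rad, forces in N, time in s.
With the tool pointing down it reaches from about 0.3 to 0.775 m from the base axis. Payload 14.6 kg.
Tool frame: the origin (TCP) lies midway between the tips of the shut fingers; the grasp point (between the pads) lies 19 mm behind it (ctrl.tcp_to_grasp is the distance from the TCP to the grasp point, in m); x points along the fingers, y is the direction in which the jaws open and shut, and the axes are right-handed (so a half turn about x gives the same grasp; the last joint's range is limited). The gripper opens to 94 mm and grips with 3 to 60 N. Pads are 16 mm wide; open, the fingers measure 119 mm over their backs; the gripper's body (75 mm by 177 mm) begins 78 mm behind the grasp point.
Start: joints at [1.184, 0.3, 1.521, -0, 1.321, -0.067], TCP at [0.173, 0.522, 0.205] pointing down, gripper open.
Joint ranges: [-3.03, 3.03], [-0.79, 2.21], [0.23, 2.52], [-1.04, 4.18], [0, 3.07], [-2.55, 2.55]. Speed limits (rad/s): [2.22, 2.22, 2.57, 3.14, 3.14, 3.14].

## Interface

Orientations are given as [roll, pitch, yaw] about the fixed x, y, z axes, in that order (R = Rz(yaw) Ry(pitch) Rx(roll)).
In Python, from station import ctrl gives the robot as it stands.
- The arm moves only by the tool jog_arm, never from a script. Its argument "rows" is one flat list of numbers, 7 for each row, row after row: the shift along the world's x, y, z in m, then the turn, a rotation vector about the world's x, y, z in degrees, then the closure, from 0 (fully open) to 1 (shut). A call has 1 to 8 rows; each row shifts and turns the commanded pose from where the row before left it; what a row does not reach is not made up. A row lasts 1/12 s, in which the tool goes at most 41.7 mm and 7.16 degrees, less where a joint would pass 70% of its speed; a pose out of reach is approached as far as the arm can. A call with a gripper value outside its range is refused whole. The fingers move at their own pace and stop on an object; "squeeze" is the grip in N (left out, the last holds). Time passes only in rows, so rows that do not move let the fingers close. It gives the time, the measured TCP pose, the force and the opening at its end, in the units of the state.
- ctrl.get_obs(): the state, without advancing time (a new reading comes with each control period).
- ctrl.camera(name): name is "scene" or "top" or "wrist"; returns (picture, depth): 480x640x3 uint8, red, green, blue; 480x640 float32, m along the optical axis (not along the pixel's ray), 0 where there is no reading.
- ctrl.camera_model(name): a dict with "K" (3x3 intrinsics, pixels), "extrinsics" (4x4, takes a point from camera to world coordinates). Camera axes: x right, y down, z forward; pixel columns grow to the right and rows downward; lengths in m; the calibration is good to about 2 mm. A picture is of the moment at which its call begins: read the wrist's pose just before it. camera_model takes no time and is no camera call; for the wrist camera it gives the pose at the moment of the call.
- ctrl.hand_in(): hands the job in, once; it reports no verdict.
The state is a dict: "time_s": time; "qpos": joint angles; "joint_vel": joint speeds; "tau": joint torques, N m; "ee_pos": TCP position; "eef_rot": TCP orientation; "force": force on the tool from outside, world axes, zero at the start; "moment": the same for the moment, N m; "grip_width": finger opening in m.
Only numpy, scipy, OpenCV 4.12 (cv2) and the standard library are available. Lean on these libraries where they do the work, as an engineer would, in place of code of your own. Each camera call takes 0.05 s, during which the arm holds its last target.

## Working session

There is one attempt and no reset: what is moved stays moved. The work goes in short steps, Python scripts to look and compute and a tool call to move; the robot and the scene stay as the last step left them, time stands still between calls to the robot, and variables do not carry over. Pictures are saved under pics/ and viewed, and the job is handed in when it is done.

Besides the shell and the picture viewer there is one more tool, called after "Emit:" as name(argument=value, ...) on one line, values as JSON. jog_arm: Moves the arm, as the interface text tells. Its arguments: {"type":"object","properties":{"rows":{"type":"array"},"squeeze":{"type":"number"}},"required":["rows"]}

```bash
mkdir -p pics; ls; python3 - <<'E'
from station import ctrl
import cv2
for n in ["top","scene"]:
    p,d=ctrl.camera(n); cv2.imwrite(f"pics/{n}0.png",p[:,:,::-1])
    import numpy as np; np.savez(f"{n}0.npz",p=p,d=d); m=ctrl.camera_model(n);print(n,m)
o=ctrl.get_obs();print(o)
E
```

```text
pics
top {'K': array([[468.52658535,   0.        , 319.00737359],
       [  0.        , 468.52658535, 234.18294264],
       [  0.        ,   0.        ,   1.        ]]), 'extrinsics': array([[-0.02130934, -0.98427046,  0.17537836,  0.44822694],
       [-0.99967257,  0.02346232,  0.01021168,  0.03240848],
       [-0.01416583, -0.17510333, -0.98444815,  0.8774725 ],
       [ 0.        ,  0.        ,  0.        ,  1.        ]])}
scene {'K': array([[593.28082501,   0.        , 317.95737158],
       [  0.        , 593.28082501, 245.72780878],
       [  0.        ,   0.        ,   1.        ]]), 'extrinsics': array([[ 0.79849146,  0.3740044 , -0.47173307,  1.15348721],
       [ 0.60198728, -0.50225869,  0.62076366, -0.6712977 ],
       [-0.00476369, -0.77965179, -0.62619517,  0.80951997],
       [ 0.        ,  0.        ,  0.        ,  1.        ]])}
{'time_s': 0.1, 'qpos': array([ 1.18438383e+00,  3.00375283e-01,  1.52151197e+00,  1.65351219e-05,
        1.32064766e+00, -6.65880852e-02]), 'joint_vel': array([-0.00041353, -0.00118735, -0.00265287,  0.00054813, -0.00088989,
       -0.0011794 ]), 'tau': array([-8.43104754e-04, -5.32653880e+01, -3.53273535e+01,  7.08963582e-02,
        2.35901383e-02, -5.14088356e-05]), 'ee_pos': array([0.17282999, 0.52190986, 0.20496811]), 'eef_rot': array([-1.654381  ,  1.56985394, -1.97420952]), 'force': array([-0.16231989, -0.27238056,  0.07262222]), 'moment': array([ 0.03966674, -0.02648384, -0.00189385]), 'grip_width': 0.09423427651177355}
```

View pics/top0.png

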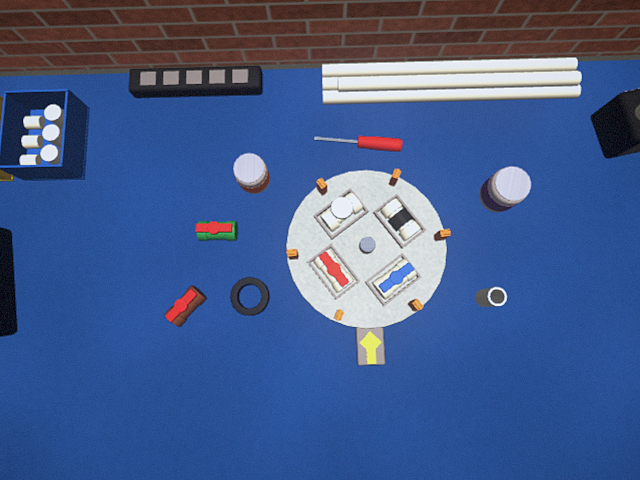

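View pics/scene0.png

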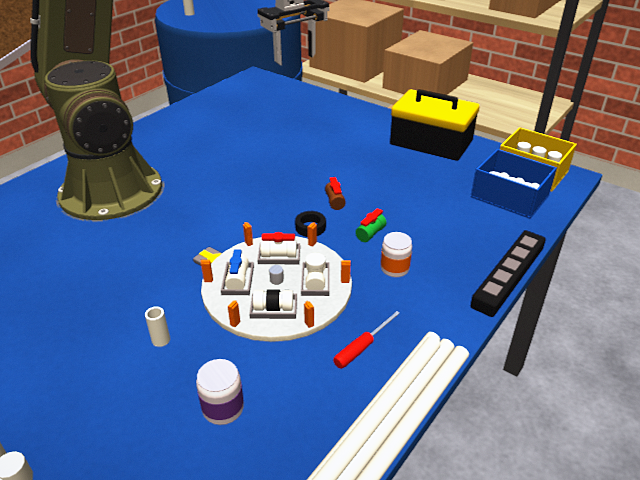

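The top view shows the carousel axis near (367,245), the red valve on the plate at about (333,268), and the pointer at (371,347). The brown and green look-alikes are off the plate, to the left. Next I'll measure all of these.

```bash
cat > h.py <<'E'
import numpy as np, cv2
from station import ctrl
def cast(n,uv,z):
    m=ctrl.camera_model(n);K=m["K"];T=m["extrinsics"]
    r=T[:3,:3]@np.linalg.inv(K)@np.array([uv[0],uv[1],1.]);o=T[:3,3]
    return o+r*(z-o[2])/r[2]
def cloud(n,d):
    m=ctrl.camera_model(n);K=m["K"];T=m["extrinsics"]
    v,u=np.mgrid[:480,:640]
    P=np.stack([(u-K[0,2])/K[0,0]*d,(v-K[1,2])/K[1,1]*d,d],-1)
    return P@T[:3,:3].T+T[:3,3]
def blobs(mask,amin=20):
    n,l,s,c=cv2.connectedComponentsWithStats(mask.astype(np.uint8))
    return [(c[i],s[i,4],l==i) for i in range(1,n) if s[i,4]>=amin]
def look(axis=None,tag=None):
    p,d=ctrl.camera("top")
    if tag: cv2.imwrite(f"pics/{tag}.png",p[:,:,::-1])
    hsv=cv2.cvtColor(p,cv2.COLOR_RGB2HSV);P=cloud("top",d)
    H,S,V=[hsv[...,i].astype(int) for i in range(3)]
    return p,d,P,H,S,V
E
python3 - <<'E'
from h import *
p,d,P,H,S,V=look()
np.set_printoptions(precision=4,suppress=True)
for nm,mk,z in [("orange",(H>=6)&(H<=18)&(S>150)&(V>110),.09),("yellow",(H>22)&(H<35)&(S>120),None),("red",((H<5)|(H>175))&(S>150)&(V>100),.09),("blueL",(H>105)&(H<118)&(S>150)&(V>170),.09)]:
    for c,a,m in blobs(mk):
        if c[1]<100: continue
        q=P[m]; q=q[np.isfinite(q).all(1)]
        print(nm,c,a,np.median(q,0),"zmax",q[:,2].max(), "top mean",q[q[:,2]>q[:,2].max()-.006].mean(0))
# plate: white & z ~0.04 points, circle fit
m=(abs(P[...,2]-.04)<.006)&(S<60)&(V>150)
m=max(blobs(m),key=lambda b:b[1])[2]
cs,_=cv2.findContours(m.astype(np.uint8),cv2.RETR_EXTERNAL,cv2.CHAIN_APPROX_NONE)
c=cv2.convexHull(max(cs,key=len))[:,0]
W=np.array([cast("top",x,.04)[:2] for x in c]).astype(np.float32)
print("plate",cv2.minEnclosingCircle(W),cv2.fitEllipse(W))
# hub
for c,a,m in blobs((P[...,2]>.03)&(H>100)&(H<125)&(S>20)&(S<110)): 
    if 330<c[0]<400 and 220<c[1]<270: print("hub",c,a,np.median(P[m],0))
E
```

```text
orange [395.9286 173.3571] 56 [ 0.6934 -0.0961  0.0884] zmax 0.8774724962600964 top mean [0.4482 0.0324 0.8775]
orange [321.1053 183.2807] 57 [0.6792 0.0351 0.0888] zmax 0.09216555625178535 top mean [0.6789 0.0347 0.0889]
orange [444.4839 232.629 ] 62 [ 0.5863 -0.1732  0.0881] zmax 0.09157419582529225 top mean [ 0.5861 -0.1734  0.0887]
orange [291.7903 252.2742] 62 [0.5587 0.0872 0.0885] zmax 0.8774724962600964 top mean [0.4482 0.0324 0.8775]
orange [417.0806 304.5   ] 62 [ 0.4656 -0.1198  0.0883] zmax 0.0915982855279096 top mean [ 0.466  -0.1202  0.0885]
orange [338.6727 314.5273] 55 [0.4534 0.0105 0.0888] zmax 0.09207434052244434 top mean [0.4524 0.0103 0.089 ]
yellow [  7.2941 178.7941] 34 [0.7256 0.6425 0.0078] zmax 0.014987648279346177 top mean [0.7254 0.6455 0.0122]
yellow [370.292  346.6814] 339 [ 0.3981 -0.0462  0.0135] zmax 0.8774724962600964 top mean [0.4482 0.0324 0.8775]
red [379.8887 142.9043] 512 [ 0.7748 -0.0793  0.0231] zmax 0.8774724962600964 top mean [0.4482 0.0324 0.8775]
red [213.4858 227.4858] 317 [0.6122 0.2306 0.052 ] zmax 0.056220428650497034 top mean [0.612  
[... 745 characters left out ...]
p mean [0.8232 0.6011 0.005 ]
blueL [ 45.5312 142.4062] 32 [0.801  0.5799 0.0043] zmax 0.008543270171849193 top mean [0.8007 0.5782 0.0047]
blueL [ 33.4559 151.0735] 68 [0.7834 0.6009 0.0049] zmax 0.008880952896909156 top mean [0.7835 0.6004 0.0051]
blueL [396.2254 276.9595] 346 [ 0.5124 -0.0866  0.0919] zmax 0.8774724962600964 top mean [0.4482 0.0324 0.8775]
plate ((0.5724052786827087, -0.04344997927546501), 0.14428263902664185) ((0.5724747776985168, -0.04332420974969864), (0.2867334485054016, 0.28761085867881775), 66.20817565917969)
hub [392.3333 221.0333] 30 [ 0.6137 -0.0887  0.0694]
hub [398.3043 223.6087] 23 [ 0.6056 -0.0977  0.0753]
hub [367.1326 244.0166] 181 [ 0.5727 -0.0426  0.0695]
```

```bash
python3 - <<'E'
from h import *
from scipy.spatial.transform import Rotation as R
o=ctrl.get_obs();np.set_printoptions(precision=4,suppress=True)
M=R.from_euler('xyz',o['eef_rot']).as_matrix();print(M)
z=np.load('top0.npz');P=cloud("top",z['d']);p=z['p']
hsv=cv2.cvtColor(p,cv2.COLOR_RGB2HSV).astype(int)
A=np.array([.5726,-.0429])
m=(hsv[...,0]>22)&(hsv[...,0]<35)&(hsv[...,1]>120)
b=[b for b in blobs(m,100)][0];q=P[b[2]];q=q[abs(q[:,2]-.0135)<.01][:,:2]
vx,vy,x0,y0=cv2.fitLine(q.astype(np.float32),cv2.DIST_L2,0,.01,.01).ravel();print("pointer dir",np.degrees(np.arctan2(vy,vx)),"centroid",q.mean(0))
print("front ang by centroid",np.degrees(np.arctan2(*(q.mean(0)-A)[::-1]))%360, "radii",np.linalg.norm(q-A,axis=1).min(),np.linalg.norm(q-A,axis=1).max())
# tape, tongue
m=(hsv[...,2]<60)
for c,a,mm in blobs(m,100): print("dark",c,a,np.median(P[mm],0))
print("jaw deg",np.degrees(np.arctan2(M[1,1],M[0,1])))
E
```

```text
[[-0.0003  0.3144  0.9493]
 [-0.0008  0.9493 -0.3144]
 [-1.     -0.0008 -0.0001]]
pointer dir 0.55674785 centroid [ 0.395  -0.0462]
front ang by centroid 181.08065284498986 radii 0.15176211151490296 0.2059759382217246
dark [196.2182  83.2594] 2594 [0.8972 0.2734 0.0334]
dark [618.461  124.7587] 2449 [ 0.7821 -0.5068  0.0679]
dark [36.9458 98.4483] 406 [0.87   0.5758 0.0586]
dark [  6.6933 285.1102] 1516 [0.515  0.6117 0.0285]
jaw deg 71.6766089727163
```

Emit:
jog_arm(rows=[0.018,-0.03,0,0,0,-1.4,1,0.018,-0.03,0,0,0,-1.4,1,0.018,-0.03,0,0,0,-1.4,1,0.018,-0.03,0,0,0,-1.4,1,0.018,-0.03,0,0,0,-1.4,1,0.018,-0.03,0,0,0,-1.4,1,0.018,-0.03,0,0,0,-1.4,1,0.018,-0.03,0,0,0,-1.4,1], squeeze=20)

```text
time_s: 0.82
ee_pos: [0.3173, 0.2805, 0.2054]
eef_rot: [0.852, 1.571, 0.336]
force: [0.8, 1.0, 0.0]
grip_width: 0.044
```

Emit:
jog_arm(rows=[0.019,-0.03,0,0,0,-1.4,1,0.019,-0.03,0,0,0,-1.4,1,0.019,-0.03,0,0,0,-1.4,1,0.019,-0.03,0,0,0,-1.4,1,0.019,-0.03,0,0,0,-1.4,1,0.019,-0.03,0,0,0,-1.4,1,0.018,-0.028,0,0,0,-1.4,1,0.018,-0.028,0,0,0,-1.4,1])

```text
time_s: 1.48
ee_pos: [0.4675, 0.0443, 0.2054]
eef_rot: [3.133, 1.571, 2.42]
force: [0.2, 0.5, -0.3]
grip_width: 0.0004
```

Emit:
jog_arm(rows=[0,0,0,0,0,0,1,0,0,0,0,0,0,1,0,0,0,0,0,0,1])

```text
time_s: 1.73
ee_pos: [0.4665, 0.0464, 0.2052]
eef_rot: [-2.638, 1.57, 2.935]
force: [-0.0, 0.5, -0.9]
grip_width: 0.0007
```

Emit:
jog_arm(rows=[0,0,-0.02,0,0,0,1,0,0,-0.025,0,0,0,1,0,0,-0.025,0,0,0,1,0,0,-0.025,0,0,0,1,0,0,-0.02,0,0,0,1,0,0,-0.015,0,0,0,1,0,0,-0.01,0,0,0,1,0,0,-0.005,0,0,0,1])

```text
time_s: 2.4
ee_pos: [0.4662, 0.047, 0.0595]
eef_rot: [-2.421, 1.569, -3.131]
force: [-0.3, -0.1, 0.5]
grip_width: 0.0003
```

```bash
python3 - <<'E'
from h import *
p,d,P,H,S,V=look(tag="d1")
p2,_=ctrl.camera("scene");cv2.imwrite("pics/s1.png",p2[:,:,::-1]);o=ctrl.get_obs();print(o['ee_pos'],o['force'],o['qpos'])
# planned arc, tool positions
A=np.array([.5726,-.0429])
for t in (140,146,*range(148,206,4),203.2): print(t,(A+.138*np.array([np.cos(np.radians(t)),np.sin(np.radians(t))])).round(4))
E
```

```text
[0.46661798 0.04664993 0.06031587] [ 0.56822555  1.40407334 -0.12096252] [ 2.14880780e-02  3.07337588e-01  1.88719904e+00  6.00889952e-05
  9.47662455e-01 -8.39550676e-01]
140 [0.4669 0.0458]
146 [0.4582 0.0343]
148 [0.4556 0.0302]
152 [0.4508 0.0219]
156 [0.4465 0.0132]
160 [0.4429 0.0043]
164 [ 0.4399 -0.0049]
168 [ 0.4376 -0.0142]
172 [ 0.4359 -0.0237]
176 [ 0.4349 -0.0333]
180 [ 0.4346 -0.0429]
184 [ 0.4349 -0.0525]
188 [ 0.4359 -0.0621]
192 [ 0.4376 -0.0716]
196 [ 0.4399 -0.0809]
200 [ 0.4429 -0.0901]
204 [ 0.4465 -0.099 ]
203.2 [ 0.4458 -0.0973]
```

View pics/s1.png

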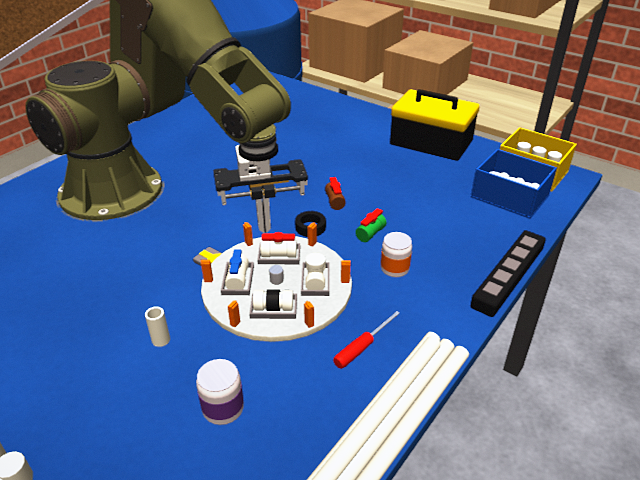

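Scene view: the shut fingers, tips near (265,225), sit between post 0 (248,233) and the next post (312,233), outside the red valve and clear of everything. I'll start pushing along the arc.

Emit:
jog_arm(rows=[-0.0021,-0.0028,0,0,0,1.5,1,-0.0021,-0.0029,0,0,0,1.5,1,-0.0021,-0.003,0,0,0,1.5,1,-0.0021,-0.003,0,0,0,1.5,1,-0.002,-0.003,0,0,0,1.5,1,-0.0019,-0.003,0,0,0,1.5,1,-0.0019,-0.0031,0,0,0,1.5,1,-0.0018,-0.0032,0,0,0,1.5,1])

```text
time_s: 3.17
ee_pos: [0.4515, 0.0223, 0.0617]
eef_rot: [0.565, 1.568, 0.065]
force: [1.8, -0.0, -0.9]
grip_width: 0.0008
```

```bash
cat >> h.py <<'E'
def status(tag):
    np.set_printoptions(precision=4,suppress=True)
    A=np.array([.5726,-.0429]);p,d,P,H,S,V=look(tag=tag)
    for nm,mk in [("orange",(H>=6)&(H<=18)&(S>150)&(V>110)),("red",((H<5)|(H>175))&(S>150)&(V>100))]:
        for c,a,m in blobs(mk):
            q=np.median(P[m],0);r=q[:2]-A;rr=np.hypot(*r)
            if rr<.16: print(nm,a,q,"r",rr.round(4),"ang",(np.degrees(np.arctan2(r[1],r[0]))%360).round(2))
    o=ctrl.get_obs();e=o['ee_pos'];r=e[:2]-A
    print("t",o['time_s'],"tcp",e,"r",np.hypot(*r),"ang",np.degrees(np.arctan2(r[1],r[0]))%360,"F",o['force'],"j6",o['qpos'][5])
E
python3 -c "from h import *;status('d2')"
```

```text
orange 52 [ 0.6964 -0.087   0.0887] r 0.1314 ang 340.39
orange 60 [0.6731 0.0424 0.0884] r 0.1318 ang 40.31
orange 61 [ 0.5958 -0.1727  0.0881] r 0.1319 ang 280.14
orange 61 [0.5486 0.0857 0.0884] r 0.1308 ang 100.59
orange 59 [ 0.472  -0.1277  0.0881] r 0.1316 ang 220.14
red 326 [0.5263 0.0152 0.0922] r 0.0743 ang 128.53
t 3.2167 tcp [0.4512 0.0219 0.0616] r 0.1375994533850949 ang 151.91596464140383 F [-0.1888 -0.1382  0.0805] j6 -1.1056269762220408
```

View pics/d2.png

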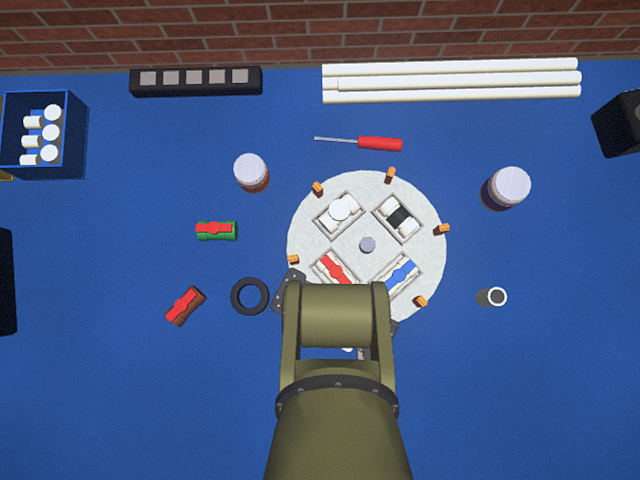

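Contact made: the plate has turned about 4.3°, with the other five posts clear in the top view. Post 0 leads the TCP by 8.4°, so I need a TCP angle of about 202.6°. I'll keep going along the arc.

Emit:
jog_arm(rows=[-0.0017,-0.0032,-0.0002,0,0,1.5,1,-0.0016,-0.0032,-0.0002,0,0,1.5,1,-0.0015,-0.0033,-0.0002,0,0,1.5,1,-0.0015,-0.0033,-0.0002,0,0,1.5,1,-0.0014,-0.0034,-0.0002,0,0,1.5,1,-0.0013,-0.0034,-0.0002,0,0,1.5,1,-0.0012,-0.0034,-0.0002,0,0,1.5,1,-0.0011,-0.0034,-0.0002,0,0,1.5,1])

```text
time_s: 3.88
ee_pos: [0.4403, -0.0043, 0.0599]
eef_rot: [0.302, 1.569, 0.011]
force: [1.4, 1.4, 2.0]
grip_width: 0.0003
```

Emit:
jog_arm(rows=[-0.0009,-0.0035,0,0,0,1.5,1,-0.0008,-0.0035,0,0,0,1.5,1,-0.0007,-0.0035,0,0,0,1.5,1,-0.0006,-0.0035,0,0,0,1.5,1,-0.0006,-0.0036,0,0,0,1.5,1,-0.0005,-0.0036,0,0,0,1.5,1,-0.0004,-0.0036,0,0,0,1.5,1,-0.0003,-0.0036,0,0,0,1.5,1])

```text
time_s: 4.55
ee_pos: [0.4353, -0.0328, 0.0599]
eef_rot: [0.066, 1.569, -0.016]
force: [0.2, 1.9, 1.0]
grip_width: 0.0004
```

```bash
python3 -c "from h import *;status('d3')"
```

```text
orange 57 [ 0.7051 -0.0322  0.0881] r 0.1329 ang 4.61
orange 60 [ 0.6467 -0.1524  0.0882] r 0.1322 ang 304.1
orange 61 [0.6297 0.0759 0.0883] r 0.1318 ang 64.32
orange 64 [ 0.5154 -0.1609  0.088 ] r 0.1312 ang 244.14
orange 57 [0.4978 0.066  0.0885] r 0.1321 ang 124.49
red 360 [ 0.5055 -0.0098  0.0921] r 0.0748 ang 153.77
t 4.6 tcp [ 0.4353 -0.0332  0.0598] r 0.1376030130993592 ang 175.96931742383566 F [ 0.0439 -0.323  -0.4254] j6 -1.6511932413812336
```

View pics/d3.png

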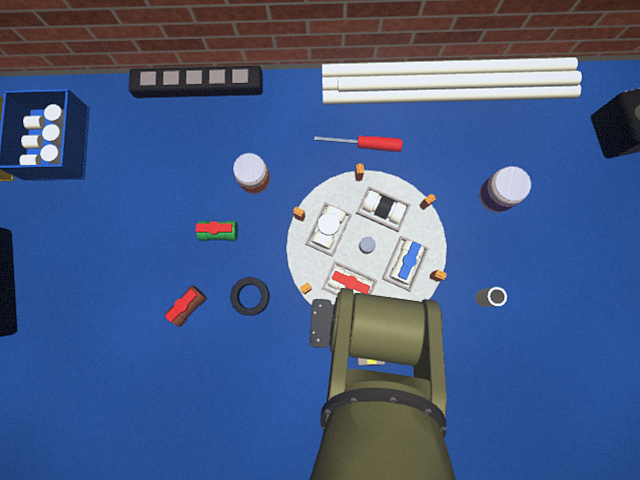

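Turning continues, with post 0 at about 184.3° and the red valve at 153.8°, so about 27° to go.

Emit:
jog_arm(rows=[-0.0002,-0.0036,0,0,0,1.2,1,-0.0001,-0.0036,0,0,0,1.2,1,0,-0.0036,0,0,0,1.2,1,0,-0.0036,0,0,0,1.2,1,0.0002,-0.0036,0,0,0,1.2,1,0.0003,-0.0036,0,0,0,1.2,1,0.0004,-0.0036,0,0,0,1.2,1,0.0004,-0.0036,0,0,0,1.2,1])

```text
time_s: 5.27
ee_pos: [0.4364, -0.0615, 0.0596]
eef_rot: [-0.119, 1.569, -0.033]
force: [1.2, 1.9, 0.9]
grip_width: 0.0002
```

Emit:
jog_arm(rows=[0.0005,-0.0036,0,0,0,1.2,1,0.0006,-0.0036,0,0,0,1.2,1,0.0007,-0.0035,0,0,0,1.2,1,0.0008,-0.0035,0,0,0,1.2,1,0.0008,-0.003,0,0,0,1.2,1,0.0007,-0.0025,0,0,0,1,1,0.0007,-0.002,0,0,0,0.5,1,0.0004,-0.001,0,0,0,0.5,1])

```text
time_s: 5.93
ee_pos: [0.4413, -0.0845, 0.0592]
eef_rot: [-0.45, 1.57, -0.225]
force: [-1.3, 1.3, 1.3]
grip_width: 0.0004
```

```bash
python3 -c "from h import *;status('d4')"
```

```text
orange 56 [0.6915 0.0158 0.0887] r 0.1326 ang 26.27
orange 53 [ 0.682  -0.1166  0.0886] r 0.1319 ang 326.02
orange 59 [0.5812 0.0888 0.0881] r 0.132 ang 86.26
orange 68 [ 0.5633 -0.1743  0.088 ] r 0.1317 ang 265.93
orange 48 [0.4638 0.0308 0.0885] r 0.1314 ang 145.9
red 327 [ 0.4986 -0.0358  0.092 ] r 0.0743 ang 174.53
t 5.9833 tcp [ 0.4412 -0.0845  0.0591] r 0.13782614079224584 ang 197.582615660595 F [-0.6892  0.4903  0.4439] j6 -2.06700238180514
```

View pics/d4.png

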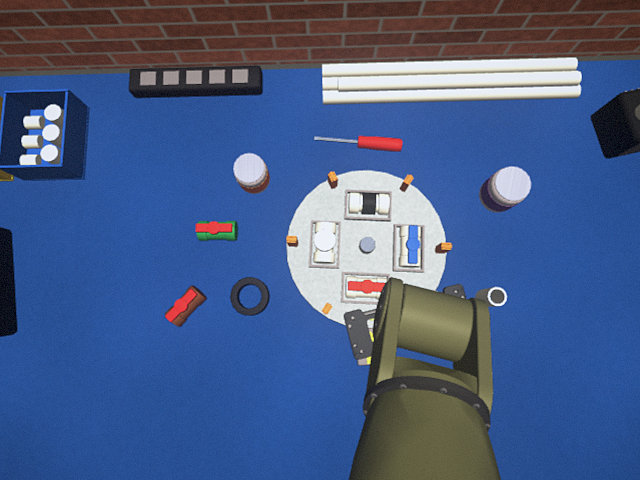

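Post 0 is at 206.1°, so I need about 5° (12 mm) more, done slowly.

Emit:
jog_arm(rows=[0.0005,-0.0015,0,0,0,0.7,1,0.0007,-0.002,0,0,0,0.7,1,0.0008,-0.002,0,0,0,0.7,1,0.0008,-0.002,0,0,0,0.7,1,0.0007,-0.0016,0,0,0,0.7,1,0.0005,-0.0012,0,0,0,0.7,1,0.0004,-0.0008,0,0,0,0,1,0,0,0,0,0,0,1])

```text
time_s: 6.65
ee_pos: [0.4454, -0.0957, 0.0588]
eef_rot: [-2.297, 1.571, -1.999]
force: [-0.1, 0.9, -0.1]
grip_width: 0.0004
```

```bash
python3 -c "from h import *;status('d5')"
```

```text
orange 56 [ 0.6882 -0.1063  0.0886] r 0.1318 ang 331.25
orange 52 [0.6853 0.0262 0.0881] r 0.1322 ang 31.51
orange 61 [ 0.575  -0.175   0.0872] r 0.1321 ang 271.06
orange 58 [0.5693 0.0887 0.0889] r 0.1316 ang 91.42
orange 45 [0.4571 0.0203 0.0884] r 0.1317 ang 151.31
red 349 [ 0.4984 -0.0442  0.0921] r 0.0743 ang 181.03
t 6.7 tcp [ 0.4454 -0.0956  0.0588] r 0.13767482037141424 ang 202.51831461574704 F [ 0.2489 -0.2088 -0.3837] j6 -2.1602958705623783
```

The red valve is at 181.0°, matching the pointer at 181.1°. I'll back off the post, lift and clear the view.

Emit:
jog_arm(rows=[-0.003,0.006,0,0,0,0,1,-0.005,0.008,0,0,0,0,1,0,0,0.01,0,0,0,1,0,0,0.02,0,0,0,1,0,0,0.03,0,0,0,1,0,0,0.03,0,0,0,1,0,0,0.03,0,0,0,1,0,0,0.03,0,0,0,1])

```text
time_s: 7.37
ee_pos: [0.4369, -0.0811, 0.2112]
eef_rot: [-0.701, 1.57, -0.403]
force: [0.1, -0.5, 0.2]
grip_width: 0.0005
```

Emit:
jog_arm(rows=[-0.01,0.03,0,0,0,0,1,-0.01,0.035,0,0,0,0,1,-0.01,0.035,0,0,0,0,1,-0.01,0.035,0,0,0,0,1,-0.01,0.035,0,0,0,0,1,-0.01,0.035,0,0,0,0,1,-0.01,0.035,0,0,0,0,1,-0.01,0.035,0,0,0,0,1])

```text
time_s: 8.03
ee_pos: [0.3562, 0.1952, 0.2098]
eef_rot: [0.078, 1.57, 0.376]
force: [0.8, 0.2, -0.0]
grip_width: 0.0003
```

Emit:
jog_arm(rows=[-0.01,0.035,0,0,0,0,1,-0.01,0.03,0,0,0,0,1,-0.01,0.03,0,0,0,0,1,0,0.01,0,0,0,0,1,0,0,0,0,0,0,1,0,0,0,0,0,0,1,0,0,0,0,0,0,1,0,0,0,0,0,0,1])

```text
time_s: 8.7
ee_pos: [0.3278, 0.2975, 0.2091]
eef_rot: [-0.257, 1.571, 0.039]
force: [0.5, -0.2, -0.3]
grip_width: -0.0002
```

```bash
cat > fin.py <<'E'
from h import *
status('d6')
p,d,P,H,S,V=look()
m=(H>22)&(H<35)&(S>120)
A=np.array([.5726,-.0429])
for c,a,mm in blobs(m,100):
    q=P[mm];q=q[abs(q[:,2]-.0135)<.01][:,:2].mean(0)-A; print("ptr",c,a,np.degrees(np.arctan2(q[1],q[0]))%360)
z=np.load('top0.npz');print("big diffs: saved")
cv2.imwrite('pics/diff.png',cv2.absdiff(z['p'],p)[:,:,::-1])
E
python3 fin.py
```

```text
orange 52 [ 0.6881 -0.1061  0.0892] r 0.1316 ang 331.3
orange 54 [0.6855 0.0262 0.0886] r 0.1324 ang 31.45
orange 58 [ 0.5752 -0.1749  0.088 ] r 0.132 ang 271.14
orange 57 [0.5693 0.0887 0.0888] r 0.1317 ang 91.43
orange 57 [ 0.4606 -0.1096  0.088 ] r 0.1304 ang 210.8
orange 47 [0.4571 0.0216 0.0887] r 0.1323 ang 150.83
red 348 [ 0.4982 -0.0442  0.0921] r 0.0744 ang 181.03
t 8.75 tcp [0.3278 0.2976 0.2091] r 0.4193326389427577 ang 125.7149119313733 F [-0.3539  0.1675 -0.2207] j6 -1.2129111730880595
ptr [370.3107 346.7101] 338 181.08556557901662
big diffs: saved
```

View pics/d6.png

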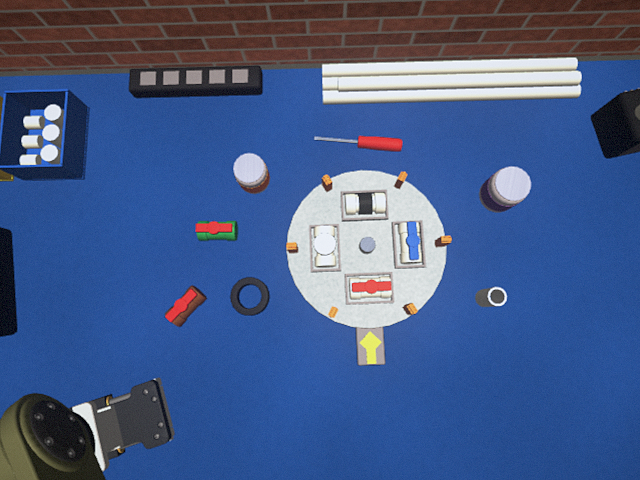

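View pics/diff.png

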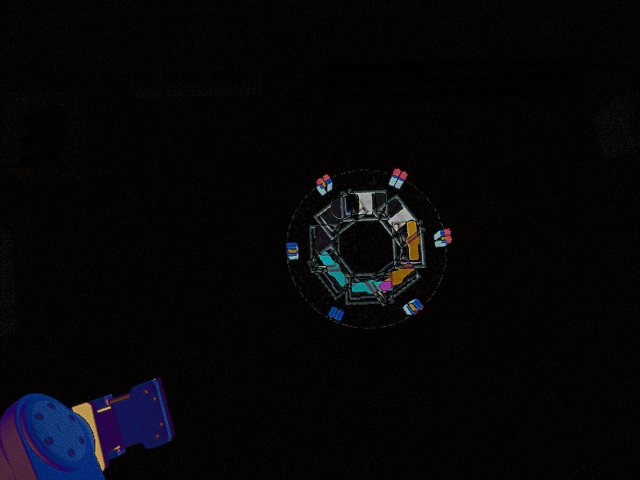

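The red lever, at (371,287), lies above the pointer at (371,347). The difference image shows changes only on the plate and where the arm now stands, so the bystanders haven't moved. I'm handing in.

```bash
python3 -c "from station import ctrl;print(ctrl.hand_in())"
```

```text
the job is handed in; nothing more can be done
None
```

The red-levered valve now stands at the front of the carousel, lined up with the yellow pointer, and the job is handed in (no verdict is reported). I turned the plate about 55° counterclockwise by pushing post 0 with the shut fingers, then backed off and moved the arm clear.

- **Alignment:** the last top view put the valve at 181.0° about the axis and the pointer at 181.1°. That is about 0.1 mm sideways, with a calibration uncertainty of about 2 mm, against an allowance of 11 mm. The valve's radius was 74 mm, so it is still in its tray.
- **At rest:** post and valve angles agreed to about 0.5° between the picture taken before backing off and the one after, 2 s later. The bearing showed no drift.
- **Bystanders:** comparing the top view before and after showed changes only on the plate and where the arm now stands.
- **Contact:** the force readings during pushing were about 2 to 3 N.

No check failed or disagreed.

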